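Coast check of a welding turntable

ROBOT

A 7-joint arm with a two-finger parallel gripper is mounted at the origin on the work surface. World frame = base frame: x ahead of the robot, y to its left, z up, the work surface at z = 0. Lengths are in m, angles in rad, forces in N, time in s.
With the tool pointing down it reaches from about 0.4 to 0.875 m from the base axis. Payload 19.3 kg.
Tool frame: the origin (TCP) lies between the finger pads, 19 mm behind the fingertips; this is the grasp point; z points along the fingers, y is the line along which they close (so a half turn about z gives the same grasp; the last joint's range is limited). The gripper opens to 85 mm and grips with 20 to 120 N. Pads are 22 mm wide; open, the fingers measure 114 mm over their backs; the gripper's body (76 mm by 85 mm) begins 54 mm behind the grasp point. The pads swing forward as they close: fully open they stand 13 mm farther back than shut.
Start: joints at [-1.291, 0.521, -0.036, 1.599, 0.021, 1.021, -0.113], TCP at [0.214, 0.587, 0.25] pointing down, gripper open.
Joint ranges: [-2.91, 2.91], [-0.3, 2.13], [-1.5, 1.42], [0.17, 2.43], [-1.26, 4.41], [0.16, 1.93], [-2.52, 2.52]. Speed limits (rad/s): [1.89, 1.89, 2.39, 2.39, 3.01, 3.01, 3.01].

INTERFACE

Orientations are given as [roll, pitch, yaw] about the fixed x, y, z axes, in that order (R = Rz(yaw) Ry(pitch) Rx(roll)).
In Python, from workcell import observe, grab_frame, job_done gives the robot as it stands.
- The arm moves only by the tool move_arm, never from a script. Its argument "plan" is a list that holds one entry, the list of rows, each a list of 7 numbers: the shift along the tool's x, y, z each as a share of 0.02 m, from -1 to 1, then the turn, a rotation vector about the tool's x, y, z each as a share of 6 degrees, from -1 to 1, then the opening, from -1 (shut) to 1 (fully open). A call has exactly 10 rows; each row shifts and turns the commanded pose from where the row before left it, along the tool's axes as they then stand; what a row does not reach is not made up. A row lasts 1/10 s, in which the tool goes at most 50 mm and 8.59 degrees, less where a joint would pass 70% of its speed; a pose out of reach is approached as far as the arm can. A call with a number of a shift or a turn outside -1 to 1 is refused whole. A call with a gripper value outside its range is refused whole. The fingers move at their own pace and stop on an object; "grip_force" is the grip in N (left out, the last holds). Time passes only in rows, so rows that do not move let the fingers close, or fill a call up. It gives the time, the measured TCP pose, the force, the opening and the grip force at its end, in the units of the state.
- observe(): the state, without advancing time (a new reading comes with each control period).
- grab_frame(name): name is "side" or "top"; returns a dict with "color" (480x640x3 uint8, red, green, blue), "intrinsics" (3x3 intrinsics, pixels), "k1" (the pictures are not rectified: a ray, as slopes to the right and down, at radius r is drawn at 1 + k1 r^2 times it, then the intrinsics apply), "position" and "orientation" of the camera in the world. Camera axes: x right, y down, z forward; pixel columns grow to the right and rows downward; lengths in m; the calibration is good to about 2 mm. A picture is of the moment at which its call begins. There is no depth.
- job_done(): hands the job in; it is judged then, once.
The state is a dict: "clock": time; "qpos": joint angles; "qd": joint speeds; "joint_efforts": joint torques, N m; "position": TCP position; "tool_rot": TCP orientation; "force": force on the tool from outside, world axes, zero at the start; "moment": the same for the moment, N m; "grip_width": finger opening in m; "finger_force": force on a finger pad.
Only numpy, scipy, OpenCV 4.12 (cv2) and the standard library are available. Lean on these libraries where they do the work, as an engineer would, in place of code of your own. Each camera call takes 0.05 s, during which the arm holds its last target. There are 200 camera calls.

TASK

Check that the welding turntable runs freely: take its upright hand post, set it turning counter-clockwise (from above), let go, and without touching it ride along for a good five seconds with the gripper centred over the moving post (within 30 mm, fingertips 10 to 50 mm above it), the table going between one turn in ten seconds and one in three. Then catch the post, stop it lined up with the fixed pointer on the base (within 20 mm), let go and leave it standing still. Do not disturb the other things on the bench.

Things in the scene. Friction and masses are not known exactly. Their poses are not given: they have to be found in the camera images.
- turntable: Fixed base of the welding turntable: blue square foot 260 x 260 x 12 mm, round pedestal. Origin: centre of its underside, on the vertical turning axis. Its own -x axis points to the dark steel pointer bracket at one edge (upright 192 mm from the axis, 77 mm high, its finger reaching in to 160 mm from the axis). Position and yaw vary.
- platter (a joint): Turning angle of the round platter (300 mm across, top 67 mm above the bench), rad, positive counter-clockwise from above, no stops, counts past a full turn; 0 = post at the pointer. Nominal: 7 kg, 0.065 kg m2 (mass varies 0.8 to 1.25 times), bearing friction 0.0017 N m plus damping 0.0042 N m s/rad: coasting slows with a time constant of about 15 s.
- post_top (a point): Centre of the top of the hand post: upright black cylinder, 30 mm across, 70 mm tall, standing on the platter 115 mm from the axis; its top is 137 mm above the bench. It goes round with the platter; its sleeve also spins freely on its own upright spindle, like a crank handle, so a gripped post lets the platter turn. At joint value q it lies from the axis in the world direction (base yaw + q + pi).
- flange (a point): Centre of the top of the workpiece fixed in the middle of the platter and turning with it: a pipe flange, disc 90 mm across and 12 mm thick with a stub 60 mm across, top 124 mm above the bench. A low aluminium clamp holds it across from the post, 40 to 110 mm from the axis, its top 28 mm above the platter.
- park (a point): Parking place of the post's top: fixed point 115 mm from the axis towards the pointer, 137 mm above the bench (where post_top is at joint value 0 or whole turns).
- spray: Bystander: closed bottle, 66 mm across, 170 mm tall, standing on the right of the bench. Origin: centre of its underside.
- hammer: Bystander: hammer lying on the right of the bench, along its x axis, handle to -x. Origin: on its underside.
- bin: Bystander: open red plastic parts bin 160 x 110 x 70 mm on the left of the bench. Origin: centre of its underside.

How it is judged:
On the way, in this order (a step that is already met when the one before it is completed fails the run):
1. the platter has been set turning counter-clockwise, faster than one turn in ten seconds (velocity of joint platter above 0.62 rad/s), for 0.1 s.
2. for five seconds on end the tool rides above the post (TCP within 35 mm of its axis, 22 to 80 mm above its top) while the platter coasts untouched at more than 0.6 rad/s (horizontal distance between the grasp point and post_top below 0.035 m and z of the grasp point in the frame of park between 0.022 and 0.08 m and velocity of joint platter above 0.6 rad/s and contact force between each of the fingers, the arm and turntable below 0.3 N), for 5 s.
3. the post has been stopped at the pointer (horizontal distance between post_top and park below 0.022 m and velocity of joint platter between -0.08 and 0.08 rad/s), for 0.3 s.
At the end, for the whole second after the job is handed in: After the ride the platter stands still (under 0.05 rad/s), released, with the post within 22 mm of its parking place at the pointer (horizontal distance between post_top and park below 0.022 m and velocity of joint platter between -0.05 and 0.05 rad/s and contact force between each of the fingers, the arm and turntable below 0.3 N); the robot touches nothing.
It fails at once if the platter is spun faster than one turn in three seconds (velocity of joint platter above 2.1 rad/s or velocity of joint platter below -2.1 rad/s).
It fails at once if a bystander is shoved or tipped (distance of any of spray, hammer, bin from where it was at the start of the episode above 0.03 m or angle between spray's own z axis and vertical above 0.5 rad).
It also fails if it takes over 67 s, if anything falls off the work surface, if the arm or the gripper's body presses on something with over 40 N, if the wrist force passes 120 N, or if a joint passes its speed limit or range.

## Working session

There is one attempt and no reset: what is moved stays moved. The work goes in short steps, Python scripts to look and compute and a tool call to move; the robot and the scene stay as the last step left them, time stands still between calls to the robot, and variables do not carry over. Pictures are saved under pics/ and viewed, at most 10 in all, crops included, and the job is handed in when it is done.

Besides the shell and the picture viewer there is one more tool, called after "Call:" in YAML: its name, and indented under it one key for each argument. move_arm: Moves the arm, as the interface text tells. Shift numbers are shares of 0.02 m and turn numbers shares of 6 degrees, none past 1 either way. Its arguments: {"type":"object","properties":{"plan":{"type":"array"},"grip_force":{"type":"number"}},"required":["plan"]}

```bash
mkdir -p pics; ls; python3 - <<'E'
from workcell import observe, grab_frame
import cv2,pickle
s=observe();print(s)
for n in("top","side"):
    f=grab_frame(n);pickle.dump(f,open(f"pics/{n}0.pkl","wb"));cv2.imwrite(f"pics/{n}0.png",f["color"][:,:,::-1])
    print({k:v for k,v in f.items() if k!="color"})
E
```

```text
pics
{'clock': 0.0, 'qpos': array([-1.29118072,  0.5219988 , -0.03630271,  1.59997163,  0.02121038,
        1.02112103, -0.11280095]), 'qd': array([ 8.74633812e-04,  2.40030366e-03,  4.44186477e-05,  6.44545223e-04,
       -1.86040530e-04, -8.94473455e-04, -3.94648793e-04]), 'joint_efforts': array([-5.34121937e-04, -9.27096891e+01,  1.97931133e+00, -3.69948685e+01,
        1.77508785e-02,  7.95084285e-03, -1.14100894e-04]), 'position': array([0.21414697, 0.58684338, 0.24944851]), 'tool_rot': array([-3.14048355e+00,  1.00686541e-04,  2.79174954e+00]), 'force': array([-0.24138877,  0.04923697,  0.29620703]), 'moment': array([-5.34668275e-02, -1.50120445e-02,  6.00207000e-05]), 'finger_force': 0.0, 'grip_width': 0.08545302895293239}
{'intrinsics': array([[492.1858017 ,   0.        , 318.64380478],
       [  0.        , 492.1858017 , 237.08222136],
       [  0.        ,   0.        ,   1.        ]]), 'k1': -0.12809790197764678, 'position': array([0.22146832, 0.0053191 , 1.51946741]), 'orientation': array([-2.91988774, -0.00424637, -1.58866888])}
{'intrinsics': array([[508.99622169,   0.        , 319.18258971],
       [  0.        , 508.99622169, 236.06502184],
       [  0.        ,   0.        ,   1.        ]]), 'k1': -0.06780633175946538, 'position': array([ 0.20442102, -1.06787778,  1.22882125]), 'orientation': array([-2.36356203e+00,  1.13666882e-03, -3.04454264e-01])}
```

View pics/top0.png

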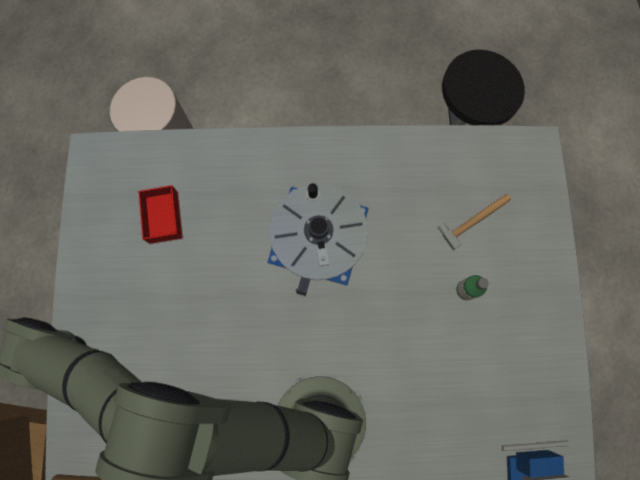

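View pics/side0.png

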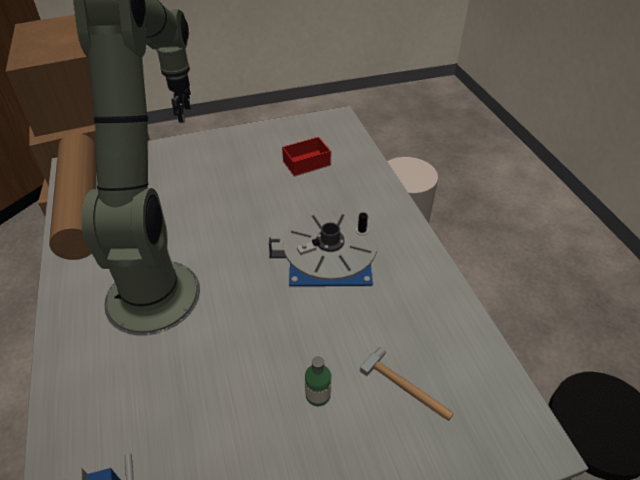

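Top view: the platter is centred near (319,230), the post top is at (313,188) on the far side, the pointer bracket is at (302,286) towards the robot, and the clamp is at (323,256). Side view: the post is at (362,222), the flange at (331,233) and the pointer at (277,247).

```bash
cat > h.py <<'E'
import numpy as np, cv2, pickle
from scipy.spatial.transform import Rotation as R
from scipy.optimize import least_squares
def cast(f,px,z):
    K=f["intrinsics"]; p=(np.atleast_2d(px).astype(float)-K[:2,2])/K[0,0]
    rd=np.linalg.norm(p,axis=1); r=rd.copy()
    for _ in range(30): r=rd/(1+f["k1"]*r*r)
    d=np.c_[p*(r/np.maximum(rd,1e-9))[:,None],np.ones(len(p))]
    d=d@R.from_euler("xyz",f["orientation"]).as_matrix().T
    o=np.asarray(f["position"]); return (o+d*((z-o[2])/d[:,2])[:,None])[:,:2]
def proj(f,P):
    P=np.atleast_2d(P); c=(P-f["position"])@R.from_euler("xyz",f["orientation"]).as_matrix()
    s=c[:,:2]/c[:,2:]; r2=(s**2).sum(1,keepdims=True)
    return s*(1+f["k1"]*r2)*f["intrinsics"][0,0]+f["intrinsics"][:2,2]
def circ(P):
    g=lambda q:np.hypot(P[:,0]-q[0],P[:,1]-q[1])-q[2]
    s=least_squares(g,[*P.mean(0),.1],loss="soft_l1",f_scale=.002); return s.x,np.abs(s.fun).mean()
E
python3 - <<'E'
from h import *
for n,b in(("top",(255,170,390,310)),("side",(250,195,390,300))):
    f=pickle.load(open(f"pics/{n}0.pkl","rb")); im=f["color"]; hsv=cv2.cvtColor(im,cv2.COLOR_RGB2HSV)
    print(n,im[300,400],im[220,340] if n=="top" else im[245,360])
    sub=np.zeros(im.shape[:2],np.uint8); x0,y0,x1,y1=b; sub[y0:y1,x0:x1]=1
    dark=((im.max(2)<75)&(sub>0)).astype(np.uint8)
    k,l,st,c=cv2.connectedComponentsWithStats(dark)
    for i in range(1,k):
        if st[i,4]>15: print(st[i],c[i].round(1),cast(f,c[i],.1)[0].round(3))
    blue=((hsv[...,1]>120)&(abs(hsv[...,0].astype(int)-108)<15)&(sub>0)).astype(np.uint8)
    pts=cv2.findNonZero(blue); box=cv2.minAreaRect(pts); 
    B=cast(f,pts[:,0],.012); h=cv2.minAreaRect((B*1000).astype(np.float32)); print("blue",h)
    g=cv2.resize(im[y0:y1,x0:x1],None,fx=4,fy=4,interpolation=cv2.INTER_CUBIC)
    cv2.imwrite(f"pics/{n}c.png",g[:,:,::-1])
E
```

```text
top [123 126 118] [127 133 131]
[308 183  10  15 125] [312.5 190.3] [0.687 0.009]
[331 197  13  16  38] [337.4 204.3] [ 0.641 -0.064]
[284 205  17  13  34] [291.7 211.2] [0.622 0.073]
[305 216  28  33 613] [318.5 230.3] [ 0.562 -0.006]
[341 223  21   5  36] [351. 225.] [ 0.576 -0.103]
[276 233  21   5  34] [286.4 234.7] [0.55  0.089]
[337 243  18  13  36] [345.4 249.4] [ 0.503 -0.085]
[292 248  14  17  34] [298.6 256. ] [0.485 0.053]
[296 278  14  18 153] [302.9 286.4] [0.396 0.042]
blue ((569.5841064453125, -5.6034088134765625), (255.50416564941406, 255.36737060546875), 73.0334701538086)
side [126 123 116] [127 125 118]
[358 213  10  20 167] [362.3 222.3] [0.687 0.011]
[312 215  32  37 668] [329.1 236.4] [ 0.565 -0.017]
[291 231  20   6  28] [299.8 233.4] [0.482 0.023]
[269 238  18  20 172] [275.3 250.2] [ 0.392 -0.024]
[350 246  21   7  36] [360. 249.] [ 0.638 -0.096]
[300 248  16   6  21] [307.9 250.9] [ 0.485 -0.056]
[315 256   9  16  40] [319.2 263.4] [ 0.503 -0.115]
[339 256  11  15  39] [344.4 262.8] [ 0.574 -0.135]
[290 262  81  18 124] [329.3 274.2] [ 0.518 -0.163]
[289 284  83   3 125] [328.9 285.1] [ 0.504 -0.202]
blue ((574.8390502929688, 4.3369140625), (293.9393615722656, 253.84996032714844), 73.1527328491211)
```

View pics/topc.png

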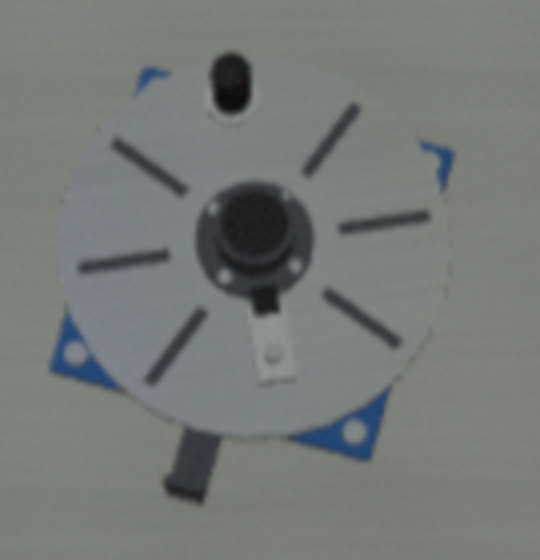

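View pics/sidec.png

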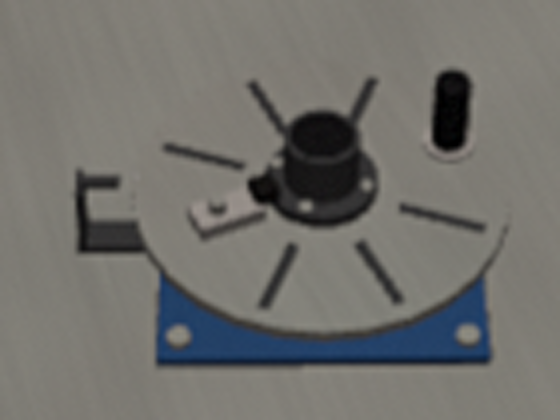

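Crops confirm the geometry. Top crop: post top (232,68), flange top (254,218), pointer (190,465). Side crop: post top (453,78), flange top (323,133).

```bash
python3 - <<'E'
from h import *
F={n:pickle.load(open(f"pics/{n}0.pkl","rb")) for n in("top","side")}
def u(n,x,y): o={"top":(255,170),"side":(250,195)}[n]; return [(x+.5)/4-.5+o[0],(y+.5)/4-.5+o[1]]
for n,p,fl in(("top",(232,68),(254,218)),("side",(453,78),(323,133))):
    print(n,"post",cast(F[n],u(n,*p),.137),"flange",cast(F[n],u(n,*fl),.124))
s=np.array([[337.4,204.3],[298.6,256.],[291.7,211.2],[345.4,249.4],[351,225],[286.4,234.7]])
P=cast(F["top"],s,.067);print("top slots",(P[::2]+P[1::2])/2)
s=np.array([[299.8,233.4],[360,249]]);print("side slots",cast(F["side"],s,.067).mean(0))
# platter edge in top: saturation/brightness fit on crop-read rim points
rim=[(58,225),(105,115),(150,82),(445,230),(390,375),(250,438),(120,390),(75,320),(300,62)]
c,e=circ(cast(F["top"],[u("top",*q) for q in rim],.067));print("rim",c,e)
print("pointer outer, inner",cast(F["top"],[u("top",187,487),u("top",200,435)],.077))
E
```

```text
top post [[0.68587171 0.00891371]] flange [[ 0.57472475 -0.00540458]]
side post [[0.68591791 0.00997167]] flange [[ 0.57329784 -0.00536743]]
top slots [[ 0.57129265 -0.00586786]
 [ 0.570351   -0.00609284]
 [ 0.57125308 -0.00752331]]
side slots [ 0.57073564 -0.00645224]
rim [ 0.57106039 -0.0026468   0.14835878] 0.001353449104480983
pointer outer, inner [[0.38394276 0.04699681]
 [0.42226014 0.03698161]]
```

```bash
cat >> h.py <<'E'
AX=np.array([.5715,-.006]); PK=np.radians(163.6); RR=.115
def pt(a): return AX+RR*np.array([np.cos(a),np.sin(a)])
def rows(P0,yaw0,Ps,yaws):
    "commanded world poses -> tool-share rows"
    out=[];p=np.array(P0,float);y=yaw0
    for q,yy in zip(Ps,yaws):
        d=R.from_euler("xyz",[np.pi,0,y]).inv().apply(np.array(q)-p)/.02
        r=np.round([*d,-np.degrees(yy-y)/6],2); out.append(r)
        p=p+R.from_euler("xyz",[np.pi,0,y]).apply(r[:3]*.02); y=y-np.radians(r[3]*6)
    return out,p,y
E
python3 - <<'E'
from h import *
P0=np.array([.214,.587,.25]);y0=2.7917;P1=np.array([.686,.0095,.19]);N=30
t=np.minimum(np.arange(1,N+1)/28,1)
r,p,y=rows(P0,y0,[P0+(P1-P0)*a for a in t],[y0+(np.pi-y0)*min(1,a*2) for a in t])
for q in r: print([float(v) for v in q])
print(p,y)
E
```

```text
[-1.15, -0.68, 0.11, -0.24]
[-1.12, -0.71, 0.1, -0.24]
[-1.11, -0.73, 0.11, -0.24]
[-1.09, -0.77, 0.11, -0.23]
[-1.08, -0.79, 0.11, -0.24]
[-1.05, -0.82, 0.1, -0.24]
[-1.03, -0.84, 0.11, -0.24]
[-1.01, -0.87, 0.11, -0.24]
[-0.99, -0.89, 0.1, -0.24]
[-0.96, -0.92, 0.11, -0.24]
[-0.94, -0.94, 0.11, -0.24]
[-0.92, -0.97, 0.11, -0.23]
[-0.89, -0.99, 0.1, -0.24]
[-0.87, -1.01, 0.11, -0.24]
[-0.84, -1.03, 0.11, -0.0]
[-0.85, -1.03, 0.1, -0.0]
[-0.84, -1.03, 0.11, -0.0]
[-0.84, -1.03, 0.11, -0.0]
[-0.85, -1.03, 0.11, -0.0]
[-0.84, -1.03, 0.1, -0.0]
[-0.84, -1.03, 0.11, -0.0]
[-0.85, -1.03, 0.11, -0.0]
[-0.84, -1.04, 0.1, -0.0]
[-0.84, -1.03, 0.11, -0.0]
[-0.84, -1.03, 0.11, -0.0]
[-0.85, -1.03, 0.11, -0.0]
[-0.84, -1.03, 0.1, -0.0]
[-0.84, -1.03, 0.11, -0.0]
[-0.0, -0.0, -0.0, -0.0]
[-0.0, -0.0, -0.0, -0.0]
[0.68593256 0.00952251 0.19      ] 3.141463982099666
```

Call:
move_arm:
  plan:
    - [[-1,-0.6,0,0,0,-0.33,1],[-1,-0.65,0,0,0,-0.33,1],[-1,-0.7,0,0,0,-0.33,1],[-1,-0.75,0,0,0,-0.33,1],[-1,-0.8,0,0,0,-0.33,1],[-1,-0.8,0,0,0,-0.33,1],[-1,-0.85,0,0,0,-0.33,1],[-0.95,-0.9,0,0,0,-0.33,1],[-0.95,-0.95,0,0,0,-0.33,1],[-0.9,-1,0,0,0,-0.37,1]]

```text
clock: 1.1
position: [0.3776, 0.3913, 0.2498]
tool_rot: [-3.141, -0.0, -3.14]
force: [-0.9, 0.2, -0.3]
grip_width: 0.0857
finger_force: 0.0
```

Call:
move_arm:
  plan:
    - [[-0.8,-1,0.1,0,0,0,1],[-0.8,-1,0.1,0,0,0,1],[-0.8,-1,0.1,0,0,0,1],[-0.8,-1,0.1,0,0,0,1],[-0.8,-1,0.1,0,0,0,1],[-0.8,-1,0.1,0,0,0,1],[-0.8,-1,0.1,0,0,0,1],[-0.8,-1,0.1,0,0,0,1],[-0.8,-1,0.1,0,0,0,1],[-0.8,-1,0.1,0,0,0,1]]

```text
clock: 2.1
position: [0.5375, 0.1913, 0.2297]
tool_rot: [-3.141, -0.0, 3.142]
force: [0.7, 0.5, 0.3]
grip_width: 0.0856
finger_force: 0.0
```

Call:
move_arm:
  plan:
    - [[-0.8,-1,0.2,0,0,0,1],[-0.8,-1,0.2,0,0,0,1],[-0.8,-1,0.2,0,0,0,1],[-0.8,-1,0.2,0,0,0,1],[-0.8,-1,0.2,0,0,0,1],[-0.8,-1,0.2,0,0,0,1],[-0.8,-1,0.2,0,0,0,1],[-0.8,-1,0.2,0,0,0,1],[-0.6,-0.7,0.2,0,0,0,1],[-0.42,-0.4,0.2,0,0,0,1]]

```text
clock: 3.1
position: [0.6859, 0.0087, 0.1893]
tool_rot: [-3.141, -0.001, 3.14]
force: [-0.6, 0.7, -0.5]
grip_width: 0.0852
finger_force: 0.0
```

```bash
python3 - <<'E'
from h import *
from workcell import observe, grab_frame
f=grab_frame("side");g=grab_frame("top");print(observe()["position"])
a=np.hstack([f["color"][150:300,260:460],g["color"][110:260,220:420]]);cv2.imwrite("pics/a.png",cv2.resize(a,None,fx=2,fy=2,interpolation=cv2.INTER_CUBIC)[:,:,::-1])
E
```

```text
[0.68561449 0.00917131 0.18891953]
```

View pics/a.png

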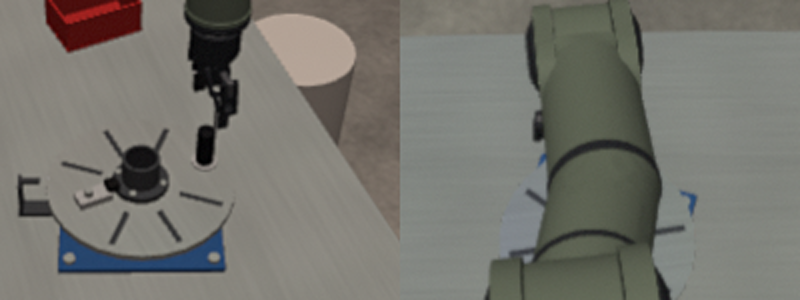

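Side (left half): the gripper is directly above the post at about (215,110)–(205,145). The platter, its slots and the clamp are fully visible, so the side view can be used for angle tracking. Next I descend and grip.

Call:
move_arm:
  plan:
    - [[0,0,0.8,0,0,0,1],[0,0,0.85,0,0,0,1],[0,0,0.85,0,0,0,1],[0,0,0.85,0,0,0,1],[0,0,0,0,0,0,-0.3],[0,0,0,0,0,0,-0.5],[0,0,0,0,0,0,-0.6],[0,0,0,0,0,0,-0.6],[0,0,0,0,0,0,-0.6],[0,0,0,0,0,0,-0.6]]
  grip_force: 40

```text
clock: 4.2
position: [0.6859, 0.0102, 0.124]
tool_rot: [3.142, 0.001, 3.141]
force: [-1.2, 0.2, 7.1]
grip_width: 0.0288
finger_force: 39.1
```

```bash
cat >> h.py <<'E'
def slots(f,pred):
    "platter angle (post, rad) from slot phase mod 45 deg, nearest pred; side view, z=.067"
    g=cv2.cvtColor(f["color"],cv2.COLOR_RGB2GRAY).astype(np.float32)
    th=np.radians(np.arange(0,360,.5)); rr=np.linspace(.075,.11,15)
    P=np.stack([AX[0]+rr*np.cos(th)[:,None],AX[1]+rr*np.sin(th)[:,None],np.full((len(th),len(rr)),.067)],-1)
    uv=proj(f,P.reshape(-1,3)).reshape(*P.shape[:2],2).astype(np.float32)
    im=cv2.remap(g,uv[...,0],uv[...,1],cv2.INTER_LINEAR)
    pr=np.tile(np.median(im,1),3).astype(np.float32)[:,None]
    bh=cv2.morphologyEx(pr,cv2.MORPH_BLACKHAT,np.ones((25,1)))[720:1440,0]
    bh=np.where(bh>12,bh,0)
    k=np.radians(45); best=[]
    for c in range(8):  # slots expected near pred+45c
        d=(th-pred-c*k+np.pi)%(2*np.pi)-np.pi; w=np.where(abs(d)<np.radians(20),bh,0)
        if w.sum()>60: best.append((c,round(float(np.degrees((w*d).sum()/w.sum())),1),int(w.sum())))
    return best
E
python3 - <<'E'
from h import *
from workcell import observe
f=pickle.load(open("pics/side0.pkl","rb"));print(slots(f,np.radians(7.7)))
s=observe();print(s["position"],s["force"],s["grip_width"],s["finger_force"])
E
```

```text
[(1, -0.5, 855), (2, 0.2, 813), (3, 0.8, 779), (4, 2.7, 1003), (5, 1.0, 893), (6, -0.1, 871), (7, -0.7, 798)]
[0.68593723 0.01019141 0.1240117 ] [-1.1551503   0.22755932  7.13803999] 0.02883655270423776 39.1231906414032
```

```bash
sed -i 's/^AX=.*;  *PK/AX=np.array([.5718,-.0068]); PK/' h.py; cat >> h.py <<'E'
def arc(a0,ws,p0=None):
    "shares (x,y) to follow arc from angle a0 with per-row omegas; p0 = commanded start"
    p=pt(a0) if p0 is None else np.array(p0,float); a=a0
    for i,w in enumerate(ws):
        a+=w*.1; q=pt(a); sh=np.round([-(q-p)[0]/.02,(q-p)[1]/.02],2); p=p+[-sh[0]*.02,sh[1]*.02]
        print(i+1,sh[0],sh[1],"%.1f deg"%np.degrees(a))
    return a,p
E
grep ^AX h.py; python3 - <<'E'
from h import *
a,p=arc(np.radians(8.47),np.arange(1,11)*.15,[.6859,.0102])
print(a);a,p=arc(a,[1.5]*10,p);print(a)
E
```

```text
AX=np.array([.5718,-.0068]); PK=np.radians(163.6); RR=.115
1 0.03 0.08 9.3 deg
2 0.03 0.17 11.0 deg
3 0.06 0.25 13.6 deg
4 0.09 0.34 17.1 deg
5 0.14 0.4 21.4 deg
6 0.21 0.48 26.5 deg
7 0.3 0.52 32.5 deg
8 0.4 0.56 39.4 deg
9 0.53 0.57 47.1 deg
10 0.68 0.53 55.7 deg
0.9728293876439198
1 0.74 0.43 64.3 deg
2 0.81 0.32 72.9 deg
3 0.84 0.19 81.5 deg
4 0.86 0.06 90.1 deg
5 0.86 -0.07 98.7 deg
6 0.84 -0.19 107.3 deg
7 0.8 -0.32 115.9 deg
8 0.74 -0.43 124.5 deg
9 0.67 -0.54 133.1 deg
10 0.59 -0.63 141.7 deg
2.472829387643919
```

Call:
move_arm:
  plan:
    - [[0.02,0.08,0,0,0,0,-0.6],[0.03,0.17,0,0,0,0,-0.6],[0.06,0.25,0,0,0,0,-0.6],[0.1,0.34,0,0,0,0,-0.6],[0.14,0.4,0,0,0,0,-0.6],[0.21,0.48,0,0,0,0,-0.6],[0.3,0.52,0,0,0,0,-0.6],[0.4,0.56,0,0,0,0,-0.6],[0.53,0.57,0,0,0,0,-0.6],[0.68,0.53,0,0,0,0,-0.6]]

```text
clock: 5.2
position: [0.6367, 0.0895, 0.124]
tool_rot: [3.141, 0.003, -3.141]
force: [1.0, 2.2, 9.0]
grip_width: 0.0292
finger_force: 39.8
```

```bash
cat >> h.py <<'E'
def st():
    from workcell import observe
    s=observe();p=s["position"];d=p[:2]-AX
    print("t%.2f"%s["clock"],p.round(4),"ang %.1f r %.4f"%(np.degrees(np.arctan2(d[1],d[0]))%360,np.hypot(*d)),"F",s["force"].round(1),"w",round(s["grip_width"],4),s["finger_force"]);return s
E
python3 -c "
from h import *
st()"
```

```text
t5.20 [0.6367 0.0895 0.124 ] ang 56.0 r 0.1161 F [1.  2.2 9. ] w 0.0292 39.81427788734436
```

Call:
move_arm:
  plan:
    - [[0.74,0.43,0,0,0,0,-0.6],[0.81,0.32,0,0,0,0,-0.6],[0.84,0.19,0,0,0,0,-0.6],[0.86,0.06,0,0,0,0,-0.6],[0.86,-0.07,0,0,0,0,-0.6],[0.84,-0.19,0,0,0,0,-0.6],[0.8,-0.32,0,0,0,0,-0.6],[0.74,-0.43,0,0,0,0,-0.6],[0.67,-0.54,0,0,0,0,-0.6],[0.59,-0.63,0,0,0,0,-0.6]]

```text
clock: 6.2
position: [0.481, 0.065, 0.1239]
tool_rot: [3.141, 0.002, -3.141]
force: [3.4, -3.4, 10.9]
grip_width: 0.0295
finger_force: 40.0
```

```bash
python3 -c "
from h import *
s=st();print(s['qpos'].round(2),s['qd'].round(2))
w=[1.5]*2+list(1.5-.12*(np.arange(8)*.1+.05))
d=s['position'][:2]-AX;arc(np.arctan2(d[1],d[0]),w,s['position'][:2])
print();arc(2.4728,w)"
```

```text
t6.20 [0.481  0.065  0.1239] ang 141.7 r 0.1158 F [ 3.4 -3.4 10.9] w 0.0295 40.04797160625458
[-0.26  0.5   0.01  2.07 -0.01  0.57  1.32] [ 0.2  -0.16  0.    0.33  0.02 -0.18  0.18]
1 0.45 -0.74 150.3 deg
2 0.37 -0.78 158.9 deg
3 0.25 -0.82 167.4 deg
4 0.12 -0.84 175.9 deg
5 0.0 -0.85 184.3 deg
6 -0.12 -0.82 192.7 deg
7 -0.24 -0.8 201.0 deg
8 -0.35 -0.75 209.2 deg
9 -0.45 -0.68 217.3 deg
10 -0.54 -0.61 225.4 deg

1 0.48 -0.71 150.3 deg
2 0.37 -0.78 158.9 deg
3 0.25 -0.82 167.4 deg
4 0.12 -0.85 175.9 deg
5 0.0 -0.84 184.3 deg
6 -0.12 -0.83 192.7 deg
7 -0.24 -0.79 201.0 deg
8 -0.35 -0.75 209.2 deg
9 -0.45 -0.68 217.3 deg
10 -0.54 -0.61 225.4 deg
```

Call:
move_arm:
  plan:
    - [[0.48,-0.71,0,0,0,0,1],[0.37,-0.78,0,0,0,0,1],[0.25,-0.82,0,0,0,0,1],[0.12,-0.85,-0.2,0,0,0,1],[0,-0.84,-0.7,0,0,0,1],[-0.12,-0.83,-0.9,0,0,0,1],[-0.24,-0.79,-0.9,0,0,0,1],[-0.35,-0.75,-0.4,0,0,0,1],[-0.45,-0.68,0,0,0,0,1],[-0.54,-0.61,0,0,0,0,1]]

```text
clock: 7.2
position: [0.4908, -0.0894, 0.1854]
tool_rot: [-3.142, 0.001, 3.141]
force: [0.0, -0.1, 0.3]
grip_width: 0.0852
finger_force: 0.0
```

```bash
cat >> h.py <<'E'
def look(pred,name):
    from workcell import grab_frame
    st(); f=grab_frame("side"); pickle.dump(f,open(f"pics/{name}.pkl","wb")); cv2.imwrite(f"pics/{name}.png",f["color"][150:300,230:430,::-1].repeat(3,0).repeat(3,1))
    print(slots(f,np.radians(pred)))
E
python3 -c "
from h import *
look(225.4,'r1')"
```

```text
t7.20 [ 0.4908 -0.0894  0.1854] ang 225.6 r 0.1157 F [ 0.  -0.1  0.3] w 0.0852 0.0
[(1, -0.6, 898), (2, -0.7, 903), (3, -0.7, 821), (4, -0.6, 1092), (5, 3.1, 532), (6, -0.0, 541), (7, 0.1, 829)]
```

View pics/r1.png

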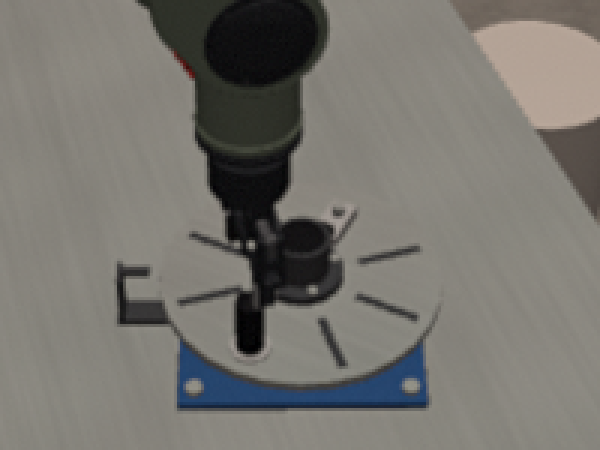

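At t=7.2 the gripper sits directly over the post (crop (250,320)). The slots give the post at about 224.9° against 225.6° for the tool, so they are in sync.

```bash
cat >> h.py <<'E'
def fol(deg,w0,p0,tau=15.5,c=.026,pre=.05,n=10,lead=0):
    "rows to follow a coasting post seen at deg with speed w0, pre seconds before row 1"
    from scipy.integrate import odeint
    t=np.r_[0,pre+.1*np.arange(0,n+1)]
    y=odeint(lambda y,t:[y[1],-(y[1]/tau+c)],[np.radians(deg),w0],t)
    p=np.array(p0,float)
    for i in range(n):
        q=pt(y[i+2,0]+lead); sh=np.round([-(q-p)[0]/.02,(q-p)[1]/.02],2); p=p+[-sh[0]*.02,sh[1]*.02]
        print([float(sh[0]),float(sh[1])],"%.1f w%.2f"%(np.degrees(y[i+2,0]),y[i+2,1]))
E
python3 -c "
from h import *
fol(224.9,1.38,[.4908,-.0894])"
```

```text
[-0.89, -0.68] 236.7 w1.36
[-0.68, -0.38] 244.5 w1.35
[-0.72, -0.28] 252.2 w1.34
[-0.74, -0.19] 259.8 w1.33
[-0.76, -0.08] 267.4 w1.32
[-0.75, 0.01] 274.9 w1.31
[-0.74, 0.11] 282.4 w1.30
[-0.71, 0.21] 289.8 w1.28
[-0.68, 0.29] 297.1 w1.27
[-0.63, 0.37] 304.4 w1.26
```

Call:
move_arm:
  plan:
    - [[-0.89,-0.68,0,0,0,0,1],[-0.68,-0.38,0,0,0,0,1],[-0.72,-0.28,0,0,0,0,1],[-0.74,-0.19,0,0,0,0,1],[-0.76,-0.08,0,0,0,0,1],[-0.75,0.01,0,0,0,0,1],[-0.74,0.11,0,0,0,0,1],[-0.71,0.21,0,0,0,0,1],[-0.68,0.29,0,0,0,0,1],[-0.63,0.37,0,0,0,0,1]]

```text
clock: 8.25
position: [0.637, -0.1009, 0.1848]
tool_rot: [-3.142, -0.0, 3.141]
force: [0.3, -0.2, -0.3]
grip_width: 0.0855
finger_force: 0.0
```

```bash
python3 -c "
from h import *
look(304.4,'r2')"
```

```text
t8.25 [ 0.637  -0.1009  0.1848] ang 304.7 r 0.1145 F [ 0.3 -0.2 -0.3] w 0.0855 0.0
[(2, 1.5, 854), (3, 1.9, 939), (4, 4.3, 996), (5, 2.5, 826), (6, 2.4, 902), (7, 2.0, 902)]
```

```bash
python3 -c "
from h import *
fol(306.5,1.30,[.6375,-.1005])"
```

```text
[-0.96, 0.81] 317.6 w1.28
[-0.46, 0.57] 324.9 w1.27
[-0.38, 0.62] 332.2 w1.26
[-0.3, 0.66] 339.4 w1.25
[-0.21, 0.69] 346.5 w1.24
[-0.12, 0.69] 353.6 w1.23
[-0.03, 0.71] 360.6 w1.22
[0.05, 0.69] 367.6 w1.21
[0.13, 0.68] 374.5 w1.20
[0.21, 0.66] 381.3 w1.19
```

Call:
move_arm:
  plan:
    - [[-0.96,0.81,0,0,0,0,1],[-0.46,0.57,0,0,0,0,1],[-0.38,0.62,0,0,0,0,1],[-0.3,0.66,0,0,0,0,1],[-0.21,0.69,0,0,0,0,1],[-0.12,0.69,0,0,0,0,1],[-0.03,0.71,0,0,0,0,1],[0.05,0.69,0,0,0,0,1],[0.13,0.68,0,0,0,0,1],[0.21,0.66,0,0,0,0,1]]

```text
clock: 9.3
position: [0.6777, 0.0358, 0.185]
tool_rot: [3.142, -0.0, -3.142]
force: [0.7, 0.8, 0.2]
grip_width: 0.0853
finger_force: 0.0
```

```bash
python3 -c "
from h import *
look(381.3,'r3')"
```

```text
t9.30 [0.6777 0.0358 0.185 ] ang 21.9 r 0.1142 F [0.7 0.8 0.2] w 0.0853 0.0
[(1, 0.4, 916), (2, 0.8, 889), (3, 1.0, 763), (4, 2.1, 1128), (5, 0.6, 984), (6, 0.1, 882), (7, -0.1, 784)]
```

```bash
python3 -c "
from h import *
fol(381.75,1.195,[.6777,.0358],n=20)"
```

```text
[0.42, 0.91] 392.0 w1.18
[0.39, 0.55] 398.7 w1.17
[0.44, 0.5] 405.4 w1.16
[0.5, 0.44] 412.0 w1.15
[0.54, 0.37] 418.5 w1.14
[0.58, 0.31] 425.0 w1.13
[0.6, 0.24] 431.5 w1.12
[0.62, 0.17] 437.9 w1.11
[0.62, 0.1] 444.2 w1.10
[0.63, 0.03] 450.5 w1.09
[0.62, -0.04] 456.7 w1.08
[0.61, -0.1] 462.8 w1.07
[0.59, -0.17] 469.0 w1.06
[0.57, -0.23] 475.0 w1.05
[0.53, -0.28] 481.0 w1.04
[0.49, -0.34] 487.0 w1.03
[0.46, -0.37] 492.9 w1.02
[0.4, -0.42] 498.7 w1.02
[0.37, -0.46] 504.5 w1.01
[0.31, -0.48] 510.2 w1.00
```

Call:
move_arm:
  plan:
    - [[0.42,0.91,0,0,0,0,1],[0.39,0.55,0,0,0,0,1],[0.44,0.5,0,0,0,0,1],[0.5,0.44,0,0,0,0,1],[0.54,0.37,0,0,0,0,1],[0.58,0.31,0,0,0,0,1],[0.6,0.24,0,0,0,0,1],[0.62,0.17,0,0,0,0,1],[0.62,0.1,0,0,0,0,1],[0.63,0.03,0,0,0,0,1]]

```text
clock: 10.35
position: [0.5702, 0.1073, 0.1851]
tool_rot: [-3.142, 0.0, 3.142]
force: [0.9, -0.4, -0.1]
grip_width: 0.0859
finger_force: 0.0
```

Call:
move_arm:
  plan:
    - [[0.62,-0.04,0,0,0,0,1],[0.61,-0.1,0,0,0,0,1],[0.59,-0.17,0,0,0,0,1],[0.57,-0.23,0,0,0,0,1],[0.53,-0.28,0,0,0,0,1],[0.49,-0.34,0,0,0,0,1],[0.46,-0.37,0,0,0,0,1],[0.4,-0.42,0,0,0,0,1],[0.37,-0.46,0,0,0,0,1],[0.31,-0.48,0,0,0,0,1]]

```text
clock: 11.35
position: [0.4717, 0.0484, 0.185]
tool_rot: [-3.142, 0.0, 3.141]
force: [-0.5, -0.1, 0.1]
grip_width: 0.0853
finger_force: 0.0
```

```bash
python3 -c "
from h import *
look(510.2,'r5')"
```

```text
t11.35 [0.4717 0.0484 0.185 ] ang 151.1 r 0.1143 F [-0.5 -0.1  0.1] w 0.0853 0.0
[(1, 3.8, 878), (2, 3.9, 867), (3, 3.2, 959), (4, -1.7, 781), (5, 3.3, 886), (6, 3.9, 781), (7, 3.8, 871)]
```

```bash
python3 -c "
from h import *
fol(513.85,1.04,[.4717,.0484],tau=18,c=.02,n=20)"
```

```text
[0.49, -1.05] 522.7 w1.03
[0.14, -0.57] 528.6 w1.02
[0.09, -0.58] 534.4 w1.01
[0.02, -0.58] 540.2 w1.01
[-0.03, -0.58] 546.0 w1.00
[-0.08, -0.56] 551.7 w0.99
[-0.15, -0.55] 557.3 w0.98
[-0.19, -0.53] 562.9 w0.98
[-0.24, -0.5] 568.5 w0.97
[-0.29, -0.48] 574.0 w0.96
[-0.33, -0.44] 579.5 w0.95
[-0.36, -0.4] 584.9 w0.95
[-0.4, -0.37] 590.3 w0.94
[-0.43, -0.32] 595.7 w0.93
[-0.46, -0.28] 601.0 w0.92
[-0.47, -0.23] 606.3 w0.92
[-0.49, -0.19] 611.5 w0.91
[-0.5, -0.15] 616.7 w0.90
[-0.51, -0.09] 621.9 w0.90
[-0.51, -0.05] 627.0 w0.89
```

Call:
move_arm:
  plan:
    - [[0.49,-1,0,0,0,0,1],[0.14,-0.62,0,0,0,0,1],[0.09,-0.58,0,0,0,0,1],[0.02,-0.58,0,0,0,0,1],[-0.03,-0.58,0,0,0,0,1],[-0.08,-0.56,0,0,0,0,1],[-0.15,-0.55,0,0,0,0,1],[-0.19,-0.53,0,0,0,0,1],[-0.24,-0.5,0,0,0,0,1],[-0.29,-0.48,0,0,0,0,1]]

```text
clock: 12.4
position: [0.4775, -0.0712, 0.185]
tool_rot: [-3.142, -0.0, 3.141]
force: [0.7, 0.2, -0.4]
grip_width: 0.0851
finger_force: 0.0
```

Call:
move_arm:
  plan:
    - [[-0.33,-0.44,0,0,0,0,1],[-0.36,-0.4,0,0,0,0,1],[-0.4,-0.37,0,0,0,0,1],[-0.43,-0.32,0,0,0,0,1],[-0.46,-0.28,0,0,0,0,1],[-0.47,-0.23,0,0,0,0,1],[-0.49,-0.19,0,0,0,0,1],[-0.5,-0.15,0,0,0,0,1],[-0.51,-0.09,0,0,0,0,1],[-0.51,-0.05,0,0,0,0,1]]

```text
clock: 13.4
position: [0.5671, -0.1208, 0.185]
tool_rot: [3.142, -0.0, 3.142]
force: [0.6, -0.7, -0.4]
grip_width: 0.0857
finger_force: 0.0
```

```bash
python3 -c "
from h import *
look(627,'r7')"
```

```text
t13.40 [ 0.5671 -0.1208  0.185 ] ang 267.7 r 0.1141 F [ 0.6 -0.7 -0.4] w 0.0857 0.0
[(1, 0.1, 869), (2, 7.6, 1262), (4, 0.4, 994), (5, 1.1, 864), (6, 1.0, 862), (7, 0.8, 919)]
```

```bash
python3 -c "
from h import *
fol(627.7,.893,[.5671,-.1208],tau=18,c=.02,n=10)"
```

```text
[-0.77, -0.03] 635.3 w0.88
[-0.5, 0.07] 640.4 w0.88
[-0.49, 0.12] 645.4 w0.87
[-0.47, 0.15] 650.3 w0.86
[-0.46, 0.19] 655.2 w0.86
[-0.43, 0.23] 660.1 w0.85
[-0.41, 0.26] 665.0 w0.84
[-0.38, 0.29] 669.8 w0.84
[-0.36, 0.32] 674.5 w0.83
[-0.32, 0.35] 679.3 w0.82
```

Call:
move_arm:
  plan:
    - [[-0.77,-0.03,0,0,0,0,1],[-0.5,0.07,0,0,0,0,1],[-0.49,0.12,0,0,0,0,1],[-0.47,0.15,0,0,0,0,1],[-0.46,0.19,0,0,0,0,1],[-0.43,0.23,0,0,0,0,1],[-0.41,0.26,0,0,0,0,1],[-0.38,0.29,0,0,0,0,1],[-0.36,0.32,0,0,0,0,1],[-0.32,0.35,0,0,0,0,1]]

```text
clock: 14.45
position: [0.6586, -0.0811, 0.185]
tool_rot: [3.142, -0.0, -3.142]
force: [-0.2, 0.5, 0.4]
grip_width: 0.0854
finger_force: 0.0
```

```bash
python3 -c "
from h import *
look(679.3,'r8')"
```

```text
t14.45 [ 0.6586 -0.0811  0.185 ] ang 319.4 r 0.1143 F [-0.2  0.5  0.4] w 0.0854 0.0
[(1, -0.7, 795), (2, -0.3, 922), (3, 0.2, 889), (4, 5.6, 806), (5, 0.4, 898), (6, 0.2, 929), (7, -0.2, 889)]
```

View pics/r8.png

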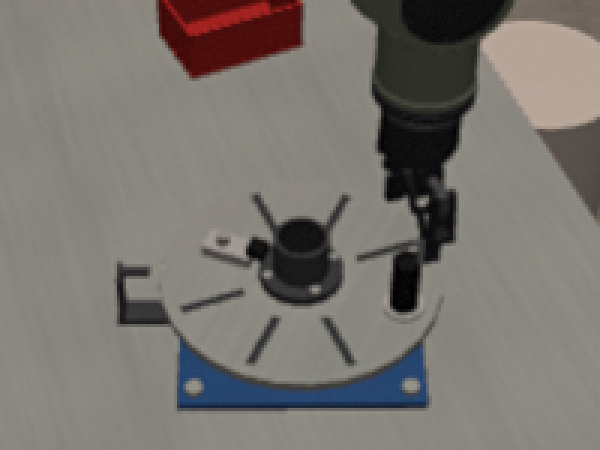

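The gripper (crop (435,210)) follows above the post (405,260), and the tracker gives the post at 319.3°. The ride is over 7 s, so I lower and catch.

```bash
python3 -c "
from h import *
fol(679.25,.818,[.6586,-.0811],tau=18,c=.02,n=10)"
```

```text
[-0.44, 0.52] 686.2 w0.81
[-0.24, 0.39] 690.9 w0.80
[-0.21, 0.41] 695.4 w0.80
[-0.17, 0.42] 700.0 w0.79
[-0.14, 0.44] 704.5 w0.78
[-0.1, 0.43] 708.9 w0.78
[-0.07, 0.44] 713.4 w0.77
[-0.04, 0.44] 717.8 w0.76
[0.0, 0.44] 722.1 w0.76
[0.04, 0.43] 726.4 w0.75
```

Call:
move_arm:
  plan:
    - [[-0.44,0.52,0,0,0,0,1],[-0.24,0.39,0.75,0,0,0,1],[-0.21,0.41,0.8,0,0,0,1],[-0.17,0.42,0.8,0,0,0,1],[-0.14,0.44,0.75,0,0,0,1],[-0.1,0.43,0,0,0,0,-0.6],[-0.07,0.44,0,0,0,0,-0.6],[-0.04,0.44,0,0,0,0,-0.6],[0,0.44,0,0,0,0,-0.6],[0.04,0.43,0,0,0,0,-0.6]]
  grip_force: 40

```text
clock: 15.5
position: [0.6863, 0.0061, 0.1242]
tool_rot: [-3.142, 0.002, 3.141]
force: [2.8, 1.3, 5.0]
grip_width: 0.0289
finger_force: 39.9
```

```bash
python3 -c "
from h import *
s=st();w=.75
n=40
d=s['position'][:2]-AX;a0=np.arctan2(d[1],d[0])
a1=np.radians(163.6)
# cruise .75 for 25 rows then ramp
tot=a1-a0;ws=np.r_[np.full(30,.7),np.linspace(.65,.05,10)];ws*=tot/(ws.sum()*.1);print(ws[0])
arc(a0,ws,s['position'][:2])
"
```

```text
t15.50 [0.6863 0.0061 0.1242] ang 6.4 r 0.1152 F [2.8 1.3 5. ] w 0.0289 39.89349603652954
0.7837188920398105
1 0.08 0.44 10.9 deg
2 0.1 0.44 15.4 deg
3 0.14 0.43 19.9 deg
4 0.17 0.42 24.4 deg
5 0.2 0.4 28.9 deg
6 0.23 0.39 33.4 deg
7 0.26 0.36 37.9 deg
8 0.29 0.35 42.4 deg
9 0.32 0.32 46.9 deg
10 0.34 0.29 51.3 deg
11 0.36 0.27 55.8 deg
12 0.39 0.24 60.3 deg
13 0.4 0.21 64.8 deg
14 0.41 0.17 69.3 deg
15 0.43 0.15 73.8 deg
16 0.44 0.1 78.3 deg
17 0.44 0.08 82.8 deg
18 0.45 0.04 87.3 deg
19 0.45 0.0 91.8 deg
20 0.45 -0.03 96.2 deg
21 0.44 -0.07 100.7 deg
22 0.44 -0.1 105.2 deg
23 0.43 -0.13 109.7 deg
24 0.42 -0.17 114.2 deg
25 0.4 -0.2 118.7 deg
26 0.39 -0.23 123.2 deg
27 0.37 -0.26 127.7 deg
28 0.34 -0.29 132.2 deg
29 0.32 -0.32 136.7 deg
30 0.3 -0.34 141.1 deg
31 0.25 -0.33 145.3 deg
32 0.2 -0.32 149.1 deg
33 0.17 -0.29 152.4 deg
34 0.13 -0.26 155.3 deg
35 0.09 -0.23 157.7 deg
36 0.08 -0.19 159.8 deg
37 0.05 -0.15 161.4 deg
38 0.04 -0.11 162.5 deg
39 0.02 -0.07 163.3 deg
40 0.01 -0.03 163.6 deg
```

Caught. Now I carry it to the pointer while slowing down.

Call:
move_arm:
  plan:
    - [[0.08,0.44,0,0,0,0,-0.6],[0.1,0.44,0,0,0,0,-0.6],[0.14,0.43,0,0,0,0,-0.6],[0.17,0.42,0,0,0,0,-0.6],[0.2,0.4,0,0,0,0,-0.6],[0.23,0.39,0,0,0,0,-0.6],[0.26,0.36,0,0,0,0,-0.6],[0.29,0.35,0,0,0,0,-0.6],[0.32,0.32,0,0,0,0,-0.6],[0.34,0.29,0,0,0,0,-0.6]]

```text
clock: 16.5
position: [0.6436, 0.0842, 0.1241]
tool_rot: [3.14, 0.003, -3.141]
force: [3.6, 4.5, 6.1]
grip_width: 0.0288
finger_force: 40.3
```

Call:
move_arm:
  plan:
    - [[0.36,0.27,0,0,0,0,-0.6],[0.39,0.24,0,0,0,0,-0.6],[0.4,0.21,0,0,0,0,-0.6],[0.41,0.17,0,0,0,0,-0.6],[0.43,0.15,0,0,0,0,-0.6],[0.44,0.1,0,0,0,0,-0.6],[0.44,0.08,0,0,0,0,-0.6],[0.45,0.04,0,0,0,0,-0.6],[0.45,0,0,0,0,0,-0.6],[0.45,-0.03,0,0,0,0,-0.6]]

```text
clock: 17.5
position: [0.5586, 0.1086, 0.1241]
tool_rot: [3.14, 0.002, -3.141]
force: [-0.6, 4.9, 11.7]
grip_width: 0.0292
finger_force: 40.6
```

Call:
move_arm:
  plan:
    - [[0.44,-0.07,0,0,0,0,-0.6],[0.44,-0.1,0,0,0,0,-0.6],[0.43,-0.13,0,0,0,0,-0.6],[0.42,-0.17,0,0,0,0,-0.6],[0.4,-0.2,0,0,0,0,-0.6],[0.39,-0.23,0,0,0,0,-0.6],[0.37,-0.26,0,0,0,0,-0.6],[0.34,-0.29,0,0,0,0,-0.6],[0.32,-0.32,0,0,0,0,-0.6],[0.3,-0.34,0,0,0,0,-0.6]]

```text
clock: 18.5
position: [0.4814, 0.0654, 0.124]
tool_rot: [3.141, 0.001, -3.141]
force: [-2.0, 1.9, 17.9]
grip_width: 0.0288
finger_force: 41.2
```

Call:
move_arm:
  plan:
    - [[0.25,-0.33,0,0,0,0,-0.6],[0.2,-0.32,0,0,0,0,-0.6],[0.17,-0.29,0,0,0,0,-0.6],[0.13,-0.26,0,0,0,0,-0.6],[0.09,-0.23,0,0,0,0,-0.6],[0.08,-0.19,0,0,0,0,-0.6],[0.05,-0.15,0,0,0,0,-0.6],[0.04,-0.11,0,0,0,0,-0.6],[0.02,-0.07,0,0,0,0,-0.6],[0.01,-0.03,0,0,0,0,-0.6]]

```text
clock: 19.5
position: [0.4611, 0.0253, 0.124]
tool_rot: [3.141, 0.002, 3.141]
force: [-1.5, 0.1, 17.1]
grip_width: 0.0289
finger_force: 41.3
```

Call:
move_arm:
  plan:
    - [[0,0,0,0,0,0,-0.6],[0,0,0,0,0,0,-0.6],[0,0,0,0,0,0,-0.6],[0,0,0,0,0,0,-0.6],[0,0,0,0,0,0,-0.6],[0,0,0,0,0,0,-0.6],[0,0,0,0,0,0,-0.6],[0,0,0,0,0,0,-0.6],[0,0,0,0,0,0,-0.6],[0,0,0,0,0,0,-0.6]]

```text
clock: 20.5
position: [0.4611, 0.0255, 0.1239]
tool_rot: [3.141, 0.002, 3.141]
force: [-1.1, 1.0, 18.0]
grip_width: 0.0286
finger_force: 41.3
```

```bash
python3 -c "
from h import *
look(163.6,'r9')"
```

```text
t20.50 [0.4611 0.0255 0.1239] ang 163.7 r 0.1153 F [-1.1  1.  18. ] w 0.0286 41.34402394294739
[(1, 0.9, 845), (2, 0.8, 909), (3, 0.2, 893), (4, -4.8, 768), (5, 0.4, 907), (6, 0.5, 848), (7, 0.8, 795)]
```

View pics/r9.png

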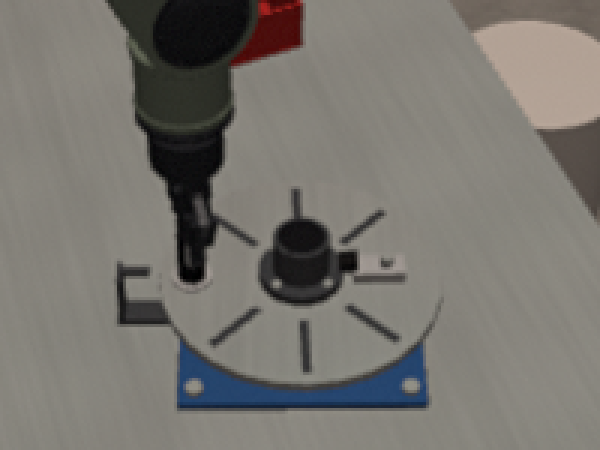

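The post is held at the pointer line (crop (190,270)), beside the bracket at (120–150,270–320). Now I release and rise.

Call:
move_arm:
  plan:
    - [[0,0,0,0,0,0,-0.3],[0,0,0,0,0,0,-0.1],[0,0,0,0,0,0,0.1],[0,0,0,0,0,0,0.3],[0,0,0,0,0,0,0.5],[0,0,0,0,0,0,0.7],[0,0,0,0,0,0,1],[0,0,0,0,0,0,1],[0,0,0,0,0,0,1],[0,0,0,0,0,0,1]]

```text
clock: 21.55
position: [0.4607, 0.0251, 0.123]
tool_rot: [-3.142, 0.0, 3.142]
force: [0.2, 0.5, 0.6]
grip_width: 0.086
finger_force: 0.0
```

Call:
move_arm:
  plan:
    - [[0,0,-0.3,0,0,0,1],[0,0,-0.5,0,0,0,1],[0,0,-0.5,0,0,0,1],[0,0,-0.5,0,0,0,1],[0,0,-0.7,0,0,0,1],[0,0,-0.8,0,0,0,1],[0,0,-0.7,0,0,0,1],[0,0,-0.5,0,0,0,1],[0,0,-0.3,0,0,0,1],[0,0,0,0,0,0,1]]

```text
clock: 22.55
position: [0.4609, 0.0251, 0.2197]
tool_rot: [3.141, 0.001, 3.142]
force: [-0.0, -0.7, 0.8]
grip_width: 0.0853
finger_force: 0.0
```

```bash
python3 -c "
from h import *
look(163.6,'e1')"
```

```text
t22.55 [0.4609 0.0251 0.2197] ang 163.9 r 0.1154 F [-0.  -0.7  0.8] w 0.0853 0.0
[(1, 1.2, 851), (2, 0.9, 915), (3, 0.4, 893), (4, -4.8, 774), (5, 0.6, 879), (6, 0.8, 843), (7, 1.2, 821)]
```

Call:
move_arm:
  plan:
    - [[0,0,0,0,0,0,1],[0,0,0,0,0,0,1],[0,0,0,0,0,0,1],[0,0,0,0,0,0,1],[0,0,0,0,0,0,1],[0,0,0,0,0,0,1],[0,0,0,0,0,0,1],[0,0,0,0,0,0,1],[0,0,0,0,0,0,1],[0,0,0,0,0,0,1]]

```text
clock: 23.6
position: [0.4607, 0.0251, 0.219]
tool_rot: [-3.142, -0.0, 3.141]
force: [-0.6, -0.7, -0.6]
grip_width: 0.0855
finger_force: 0.0
```

```bash
python3 -c "
from h import *
look(163.6,'e2')"
```

```text
t23.60 [0.4607 0.0251 0.219 ] ang 164.0 r 0.1156 F [-0.6 -0.7 -0.6] w 0.0855 0.0
[(1, 1.1, 852), (2, 0.9, 899), (3, 0.4, 888), (4, -4.8, 768), (5, 0.6, 877), (6, 0.7, 856), (7, 1.2, 826)]
```

View pics/e2.png

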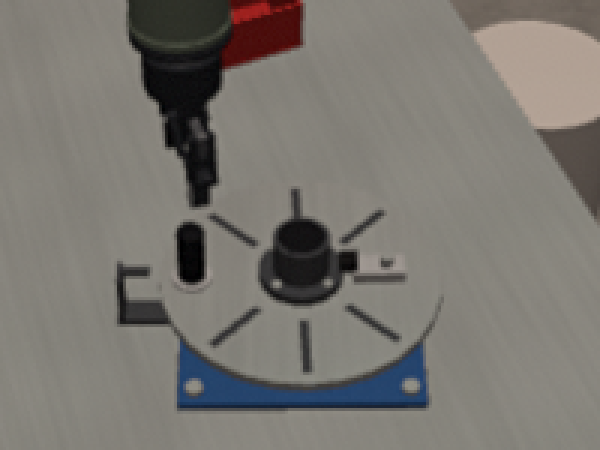

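The post stands still at about 164.3° (crop (190,255)) beside the pointer, against the pointer at about 163.6°. That is roughly 2 mm off, and the gripper is clear above it. Handing in.

```bash
python3 -c "
from workcell import job_done
print(job_done())"
```

```text
the job is handed in; nothing more can be done
None
```

The job is handed in (verdict not shown): by my readings I rode untouched above the coasting post for over 7 s at about 1.4 falling to 0.8 rad/s, then caught it and left it released, standing still about 2 mm from the pointer line.

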